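# Close an airbrush moisture trap to its half-turn

## Robot

A 6-joint arm with a two-finger parallel gripper is mounted at the origin on a cart in front of the work surface, level with it; the furniture and walls round the work are solid. World frame = base frame: x ahead of the robot, y to its left, z up, the work surface at z = 0. Lengths are in m, angles in rad, forces in N, time in s.
With the tool pointing down it reaches from about 0.35 to 0.8 m from the base axis. Payload 7.3 kg.
Tool frame: the origin (TCP) lies at the very end of the fingers, on their centre line; the grasp point (between the pads) lies ctrl.pinch_z behind it (ctrl.pinch_z is the distance from the TCP to the grasp point, in m); z points along the fingers, y is the line along which they close (so a half turn about z gives the same grasp; the last joint's range is limited). The gripper opens to 85 mm and grips with 20 to 120 N. Pads are 22 mm wide; open, the fingers measure 114 mm over their backs; the gripper's body (76 mm by 85 mm) begins 54 mm behind the grasp point. The pads swing forward as they close: fully open they stand 13 mm farther back than shut.
Start: joints at [-1.424, 0.342, 1.524, -0, 1.275, -0.146], TCP at [0.152, -0.503, 0.231] pointing down, gripper open.
Joint ranges: [-2.53, 2.53], [-0.77, 2.02], [0.04, 2.7], [-1, 4.14], [0.28, 2.66], [-3.11, 3.11]. Speed limits (rad/s): [2.57, 2.57, 3.14, 3.14, 3.14, 3.14].

## Interface

Orientations are given as a unit quaternion [w, x, y, z].
In Python, from bench import ctrl gives the robot as it stands. The module is installed in compiled form; this text tells all that it offers. Calls block until the motion is done:
- ctrl.move_ptp(position, orientation): joint-space move of the TCP to a pose.
- ctrl.move_l(position, frame=None, rate=0.15, until_force=None): straight line of the TCP; frame=None keeps the orientation; rate is the mean speed in m/s. With until_force (N) it stops when the force on the tool has changed by that much, and returns True; else False.
- ctrl.set_joints(angles): joint-space move.
- ctrl.open() and ctrl.grasp(): open the fingers fully, or close them until they stop; the grip force is fixed at half the most.
- ctrl.pause(seconds).
- ctrl.inverse_kinematics(position, orientation): joint angles nearest the present ones, or None.
- ctrl.state(): the state.
- ctrl.capture(name): name is "scene" or "top"; returns the picture (384x512x3 uint8, red, green, blue); there is no depth.
- ctrl.camera_params(name): a dict with "fx", "fy", "cx", "cy" (pixels), "position" and "attitude" of the camera in the world. Camera axes: x right, y up, looking along -z (the intrinsics and any distortion apply to the point x, -y, -z); pixel columns grow to the right and rows downward; lengths in m; the calibration is good to about 2 mm. A picture is of the moment at which its call begins. camera_params takes no time and is no camera call.
A pose or a line that the arm cannot do raises ctrl.PlanningError and nothing moves.
- ctrl.finish_job(): hands the job in; it is judged then, once.
The state is a dict: "time": time; "qpos": joint angles; "joint_vel": joint speeds; "joint_torque": joint torques, N m; "tool_pos": TCP position; "ee_rot": TCP orientation; "wrist_force": force on the tool from outside, world axes, zero at the start; "wrist_torque": the same for the moment, N m; "gripper_width": opening from 0.0 (shut) to 1.0 (fully open); "finger_force": force on a finger pad.
Only numpy, scipy, OpenCV 4.12 (cv2) and the standard library are available. Lean on these libraries where they do the work, as an engineer would, in place of code of your own. Each camera call takes 0.05 s, during which the arm holds its last target. There are 200 camera calls.

## Task

Put the airbrush line's moisture trap back together, whose head is clamped upside down in the little blue vice: push the clean copper-coloured filter element (not the grimy grey one) fully home over the brass spigot and let go of it. Then set the clear bowl over it, mouth down, with its lugs in the collar's notches, press it right down on the sprung seal and, keeping it down, turn it clockwise half of its turn, until its white index line stands at the collar's white ticks, without moving the red lock button. Finish still holding it there, gripped and pressed down on the seal, so that I can inspect the seal before it gets locked, and leave everything else on the bench where it is.

Things in the scene. Friction and masses are not known exactly. Their poses are not given: they have to be found in the camera images.
- trap: fixed blue machine vice (base 86 mm in x, 130 mm in y, 12 mm thick; screw and tommy bar out to y = -81 mm, below z = 27 mm) clamping the aluminium head of the moisture trap upside down, brass hose barbs along +x and -x out to 57 mm. Origin on the bench, on the upright axis of collar and spigot; z up, x through the two drop-in notches
- collar (a point): centre of the collar's top, 56 mm above the bench. Collar 72 mm across outside; its black inward flange (5 mm thick) leaves a 49 mm round opening for the bowl's rim, cut by two notches for the lugs, 32 degrees wide each, on the +x and -x side
- track (a point): on the axis at the track's floor height, 40 mm above the bench. Below the flange (underside at 51 mm) the lugs run in a track, 60 mm across: clockwise from above (toward negative yaw) from the notches, 0, to the locked end stop at 86 degrees; the other way a stop lets them go about 7 degrees at most
- seat (a point): centre of the head's floor inside the collar, 40 mm above the bench, where the spigot rises; the element's underside sits here when fully home
- spigot_tip (a point): top of the brass spigot, 62 mm above the bench, 6 mm above the collar's top; spigot 12 mm thick, 22 mm high, tapering to 8.4 mm in its top 4 mm
- half_marks: the two white ticks on the collar's top, opposite each other; this frame's x axis runs through both, 43 degrees clockwise (from above) of the notches: half of the turn. Origin as trap. Two red ticks at 86 degrees mark the locked position
- seal (a joint): black sprung sealing ring (36 to 46 mm across) in the collar, on which the bowl's rim stands. Slides down when pressed: 0 = up (top 48 mm above the bench; the lugs pass under the flange only from 0.002 m on), 0.0065 m = bottomed. Resists with 3 N at first, 9.5 N at the bottom, and lifts the bowl again if it is not held down
- lock_button (a joint): sprung lock button, red, in the collar's side, 68 degrees clockwise of the +x notch; a lug meets its tip after 50 to 58 degrees of turn and would push it outward (0 at rest, 0.004 m limit, 1 to 3 N) before it clicks in behind the lug at 86 degrees
- bowl: the trap's bowl, loose, about 0.1 kg, standing mouth down on the bench, 89 mm high. Origin: centre of the rim's underside; z up toward the closed end; x through the two lugs. Clear wall 41 mm across, 35 mm bore, hollow from z = 0 to 50 mm; a white index line along x crosses the top and runs down both sides to the lugs. Half a turn gives the same shape
- bowl_rim (a point): centre of the rim's underside: grey rim 45 mm across, 8 mm high, with two grey lugs on the bowl's +x and -x side, reaching to 28 mm from the axis, 8.5 mm wide, 5 mm high from the rim's underside up
- bowl_end (a point): centre of the bowl's black, round, solid closed end, 65 mm above the rim's underside; 44 mm across, from 50 to 80 mm above the rim's underside: grip it here. A brass drain nipple, 15 mm across, stands 9 mm above it
- element: the clean filter element, loose, upright: copper-coloured sleeve with white end caps, 24 mm across, 42 mm high with a 1 mm stud on top; from below a bore 14 mm wide and 24 mm deep, the upper 18 mm solid. Origin: centre of its underside. About 40 g
- old_element: the spent filter element, same shape, dark grimy grey with dirty grey caps, loose, upright; to be left alone. Origin: centre of its underside
- side_cutter: red-handled side cutter, 47x126x12 mm, loose bystander; origin at the centre of its underside
- tweezers: steel tweezers, 118 mm, loose bystander; origin at the centre of its underside
- brush_1: thin red paint brush, 152 mm, loose bystander; origin at the centre of its underside
- dropper_bottle: small white dropper bottle with red tip, 29 mm wide, 88 mm high, loose bystander; origin at the centre of its underside
- tape_roll_1: larger yellow masking tape roll, 84 mm wide, 19 mm high, loose bystander; origin at the centre of its underside
- tape_roll_2: smaller yellow masking tape roll, 68 mm wide, 11 mm high, loose bystander; origin at the centre of its underside
- filter_box: white carton, 76x110x30 mm, loose bystander; origin at the centre of its underside

How it is judged:
By the outcome, as a careful person would: the job done as asked, in the order asked, and still so for the second after the job is handed in, while the arm keeps its last pose, push and grip.
It also fails if it takes over 66 s, if anything falls off the work surface, if the arm or the gripper's body presses on something with over 40 N, if the wrist force passes 120 N, or if a joint passes its speed limit or range.

## Working session

There is one attempt and no reset: what is moved stays moved. The work goes in short steps, each a Python script; the robot and the scene stay as the last script left them, time stands still between calls to the robot, and variables do not carry over. Pictures are saved under pics/ and viewed, at most 11 in all, crops included, and the job is handed in when it is done.

```bash
mkdir -p pics; python3 - <<'E'
from bench import ctrl
import cv2
for n in("scene","top"):
    p=ctrl.camera_params(n); print(n,p)
    cv2.imwrite(f"pics/{n}0.png",cv2.resize(ctrl.capture(n)[:,:,::-1],(800,600),interpolation=cv2.INTER_CUBIC))
print(ctrl.pinch_z, ctrl.state())
E
```

```text
scene {'fx': 408.79811538662017, 'fy': 408.79811538662017, 'cx': 254.67205768008873, 'cy': 196.85422698725878, 'position': array([-0.26201267,  0.62537705,  0.5555198 ]), 'attitude': array([-0.4436866 , -0.25828823,  0.45278504,  0.72898223])}
top {'fx': 378.47817267204977, 'fy': 378.47817267204977, 'cx': 252.09399765068136, 'cy': 189.23041153086854, 'position': array([0.43209606, 0.19715057, 1.03375632]), 'attitude': array([ 0.71381588,  0.02538757, -0.05190951, -0.69794539])}
0.0187 {'time': 0.1, 'qpos': array([-1.42398017e+00,  3.42644796e-01,  1.52491069e+00,  1.54040927e-05,
        1.27539989e+00, -1.45954457e-01]), 'joint_vel': array([-0.00118355, -0.00078818,  0.0003608 ,  0.00025268, -0.00114681,
        0.00081423]), 'joint_torque': array([ 3.57242148e-03, -4.34445333e+01, -2.46492487e+01, -2.20266388e-04,
        4.66385420e-03, -1.69525254e-05]), 'tool_pos': array([ 0.15151487, -0.502294  ,  0.23070351]), 'ee_rot': array([-6.81366961e-04,  9.89304888e-01,  1.45860805e-01,  7.07334873e-06]), 'wrist_force': array([ 0.77461892, -0.43318405, -0.17637085]), 'wrist_torque': array([ 0.03098014,  0.06216665, -0.02293531]), 'finger_force': 0.0, 'gripper_width': 0.9972189384358084}
```

View pics/scene0.png

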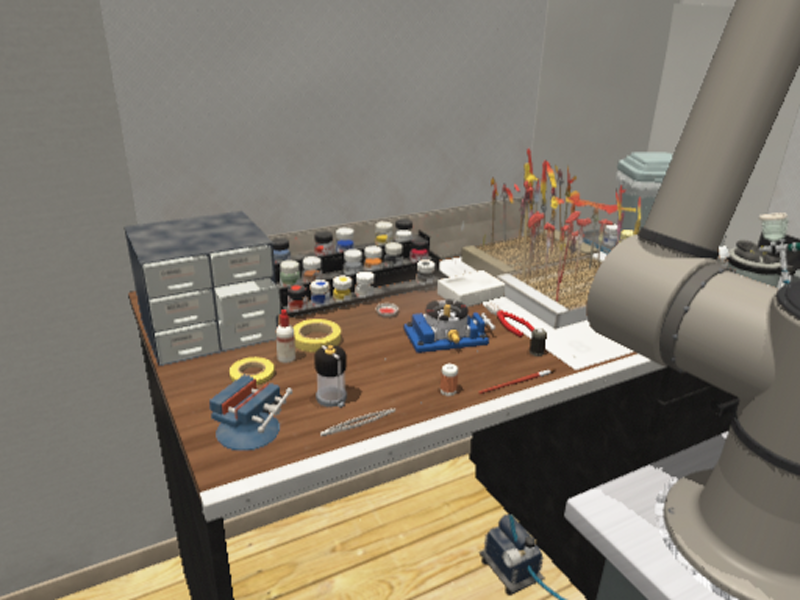

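View pics/top0.png

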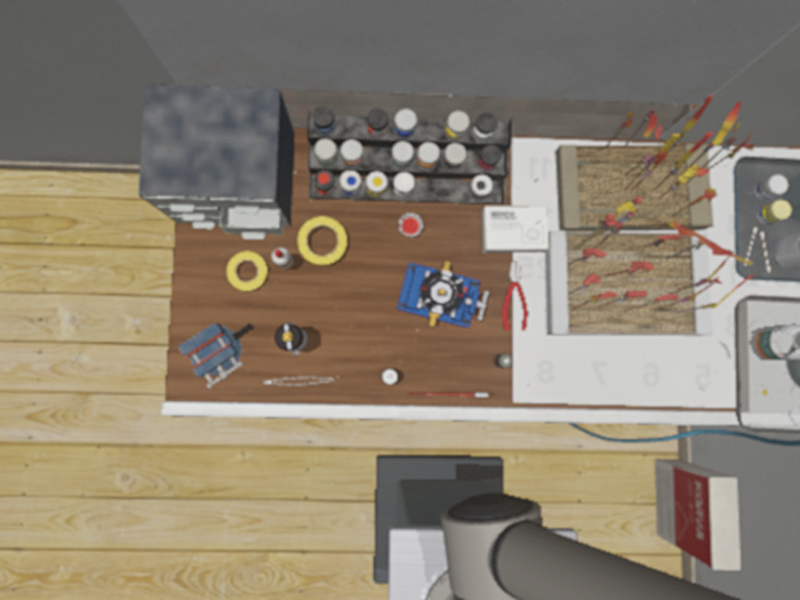

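The scene shows the vice (display px 445,325), bowl (331,375), clean element (449,378) and old one (538,342). In the top view they are at (441,293), (291,337), (390,377) and (504,361). I'll enlarge these.

```bash
python3 - <<'E'
from bench import ctrl
import cv2,numpy as np
def mont(n,name,boxes):
    # average several frames to cut noise
    im=np.mean([ctrl.capture(n).astype(float) for _ in range(4)],0).astype(np.uint8)[:,:,::-1]
    cv2.imwrite(f"pics/raw_{n}.png",im)
    out=[]
    for (u,v,w,s) in boxes:
        c=im[v:v+w,u:u+w]; c=cv2.resize(c,None,fx=s,fy=s,interpolation=cv2.INTER_CUBIC)
        for k in range(0,w,10):
            cv2.putText(c,str(u+k),(k*s,8),0,.3,(0,255,255),1);cv2.line(c,(k*s,10),(k*s,14),(0,255,255),1)
            cv2.putText(c,str(v+k),(0,k*s+4),0,.3,(0,255,0),1);cv2.line(c,(20,k*s),(25,k*s),(0,255,0),1)
        out.append(c)
    left=out[0]; r=np.vstack(out[1:]); cv2.imwrite(f"pics/{name}.png",np.hstack([left,r]))
mont("top","top_c",[(252,160,60,10),(170,200,30,10),(235,226,30,10)][:1]+[(172,198,30,10),(235,226,30,10)])
# scene: vice, bowl, element
mont("scene","scene_c",[(255,180,60,10),(197,214,50,6),(267,222,50,6)])
E
```

```text
(no output)
```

View pics/top_c.png

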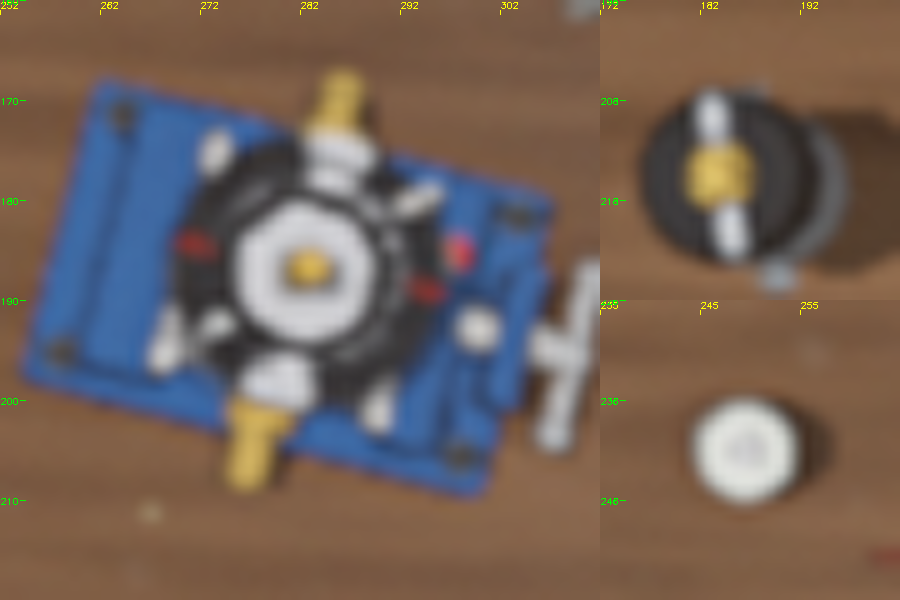

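View pics/scene_c.png

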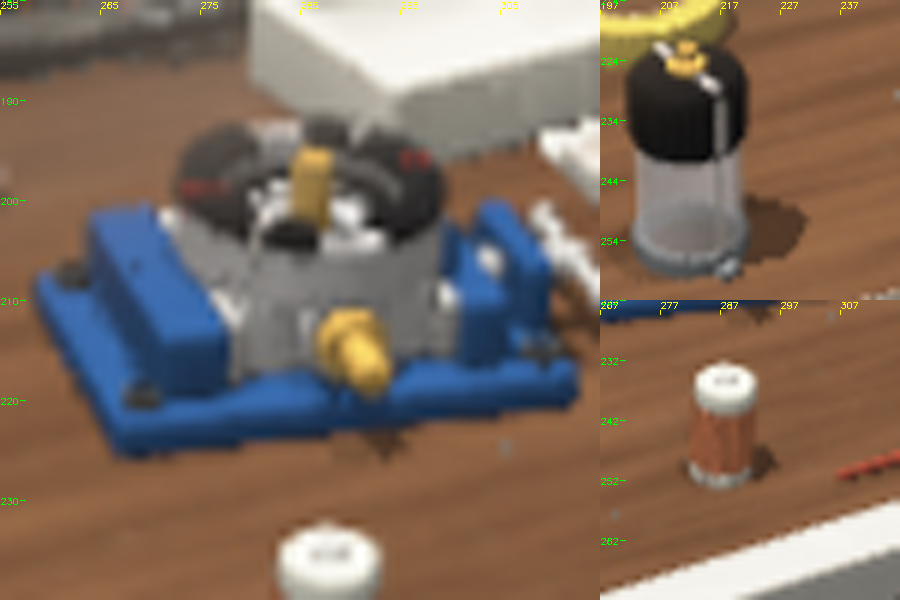

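The crops show the trap's +x barb at native top px ~(286,168), the −x barb at ~(276,208), the collar centre at ~(282,186.8) and the red button at ~(297.5,184.7). The bowl nipple is at ~(183.4,215.2), with the index line about 8° left of up. The element top is at ~(249,240.5). Next I'll localise all of these.

```bash
cat > h.py <<'E'
import numpy as np
from bench import ctrl
from scipy.spatial.transform import Rotation as R
from scipy.optimize import least_squares
def cam(n):
    p=ctrl.camera_params(n);w,x,y,z=p["attitude"];return p,R.from_quat([x,y,z,w]).as_matrix()
def proj(n,X):
    p,A=cam(n);c=(np.atleast_2d(X)-p["position"])@A
    return np.c_[p["cx"]+p["fx"]*c[:,0]/-c[:,2],p["cy"]-p["fy"]*c[:,1]/-c[:,2]]
def onz(n,uv,z):
    p,A=cam(n);d=A@np.array([(uv[0]-p["cx"])/p["fx"],-(uv[1]-p["cy"])/p["fy"],-1])
    return (p["position"]+d*(z-p["position"][2])/d[2])[:2]
def down(th): return np.array([0,np.cos(th/2),np.sin(th/2),0])
E
python3 - <<'E'
from h import *
T=lambda x,y,u=252,v=160,s=10,ox=0,oy=0:(u+(x-ox+.5)/s-.5,v+(y-oy+.5)/s-.5)
def show(k,*a): print(k,np.round(a,4))
show("spigot top",onz("top",T(309,267),.062)); show("collar top",onz("top",T(305,272),.056))
show("spigot scene",onz("scene",T(314,153,255,180),.062))
show("elem top",onz("top",T(745.5,450.5,235,226,10,600,300),.042))
show("elem scene",onz("scene",T(725.5,379,267,222,6,600,300),.042))
show("nipple top",onz("top",T(719,177,172,198,10,600),.089));show("bowl end top",onz("top",T(727,178,172,198,10,600),.080))
show("nipple scene",onz("scene",T(686,45,197,214,6,600),.089))
a,b=onz("top",T(712,95,172,198,10,600),.08),onz("top",T(735,258,172,198,10,600),.08)
show("bowl yaw",np.degrees(np.arctan2(*(a-b)[::-1])))
a,b=onz("top",T(758,92,172,198,10,600),.005),onz("top",T(778,278,172,198,10,600),.005)
show("lug yaw,mid",np.degrees(np.arctan2(*(a-b)[::-1])),*(a+b)/2)
# vice fit: base corners z=12
pts=[(.043,.065,.012),(.043,-.065,.012),(-.043,-.065,.012),(-.043,.065,.012),(0,0,.062)]
t=np.radians(-86);h=np.radians(-43);m=np.radians(-68)
uv=[T(100,80),T(552,196),T(486,497),T(23,378),T(309,267)]
def f(p):
    c,s=np.cos(p[2]),np.sin(p[2]);X=np.array(pts)@np.array([[c,-s,0],[s,c,0],[0,0,1]]).T+[p[0],p[1],0]
    return (proj("top",X)-uv).ravel()
r=least_squares(f,[.45,.1,-.23]);show("vice",*r.x,np.degrees(r.x[2]));print(r.fun.round(2))
for nm,A,B in(("red",(427,291),(195,244)),("white",(420,198),(217,322)),("barb?",(345,72),(247,490))):
    a,b=onz("top",T(*A),.056),onz("top",T(*B),.056);show(nm,np.degrees(np.arctan2(*(a-b)[::-1])),*(a+b)/2)
E
```

```text
spigot top [[0.549  0.0831]]
collar top [[0.5484 0.0834]]
spigot scene [[0.5537 0.0781]]
elem top [[0.407 0.166]]
elem scene [[0.4094 0.163 ]]
nipple top [[0.4673 0.3315]]
bowl end top [[0.4674 0.3308]]
nipple scene [[0.4711 0.3292]]
bowl yaw [10.2557]
lug yaw,mid [8.3115 0.4686 0.3302]
vice [  0.5493   0.0824  -0.2259 -12.9425]
[-0.31 -0.24  0.43 -0.13 -0.15  0.18 -0.25  0.29  0.27 -0.11]
red [-1.000878e+02  5.496000e-01  8.180000e-02]
white [-57.2855   0.5517   0.0798]
barb? [-12.4341   0.5463   0.0856]
```

```bash
python3 - <<'E'
from h import *
import cv2
P=ctrl.pinch_z; e=np.array([.408,.1647])
def lo(xy,z,th,r=.1): ctrl.move_l([*xy,z],down(th),rate=r)
t=lambda s:print(s,round(ctrl.state()["time"],2),ctrl.state()["gripper_width"].round(3),ctrl.state()["tool_pos"].round(4),ctrl.state()["wrist_force"].round(1))
ctrl.move_ptp([*e,.12],down(np.pi/2)); t("above")
lo(e,.006,np.pi/2,.15);ctrl.grasp();t("g1");ctrl.open()
q=ctrl.state()["qpos"].copy(); q[5]+=np.pi/2; ctrl.set_joints(q); t("rot")
ctrl.grasp();t("g2");ctrl.open();t("open")
lo(e,.12,0,.2); ctrl.move_ptp([.40,-.06,.25],down(0)); t("aside")
for n in("scene","top"): cv2.imwrite(f"pics/raw2_{n}.png",ctrl.capture(n)[:,:,::-1])
a=cv2.imread("pics/raw2_top.png");b=cv2.imread("pics/raw2_scene.png")
f=lambda c:cv2.resize(c,None,fx=10,fy=10,interpolation=cv2.INTER_CUBIC)
cv2.imwrite("pics/e2.png",np.hstack([f(a[221:261,230:270]),f(b[222:262,267:307])]))
E
```

```text
Traceback (most recent call last):
AttributeError: 'float' object has no attribute 'round'
```

```bash
cat >> h.py <<'E'
def lo(xy,z,th,r=.1): ctrl.move_l([*xy,z],down(th),rate=r)
def t(s):
    k=ctrl.state();print(s,round(k["time"],2),round(k["gripper_width"],3),k["tool_pos"].round(4),k["wrist_force"].round(1),"q6",round(k["qpos"][5],3))
E
python3 - <<'E'
from h import *
import cv2
e=np.array([.408,.1647])
t("above")
lo(e,.006,np.pi/2,.15);ctrl.grasp();t("g1");ctrl.open()
q=ctrl.state()["qpos"].copy(); q[5]+=np.pi/2; ctrl.set_joints(q); t("rot")
ctrl.grasp();t("g2");ctrl.open();t("open")
lo(e,.12,0,.2); ctrl.move_ptp([.40,-.06,.25],down(0)); t("aside")
for n in("scene","top"): cv2.imwrite(f"pics/raw2_{n}.png",ctrl.capture(n)[:,:,::-1])
a=cv2.imread("pics/raw2_top.png");b=cv2.imread("pics/raw2_scene.png")
f=lambda c:cv2.resize(c,None,fx=10,fy=10,interpolation=cv2.INTER_CUBIC)
cv2.imwrite("pics/e2.png",np.hstack([f(a[221:261,230:270]),f(b[222:262,267:307])]))
E
```

```text
above 3.06 0.997 [0.4084 0.1642 0.1201] [-0.4 -0.2 -0.5] q6 0.209
g1 4.56 0.261 [0.4081 0.1647 0.0064] [-1.7  0.1  6.1] q6 0.209
rot 6.59 1.001 [0.408  0.1647 0.006 ] [ 0.1 -0.2 -0.9] q6 1.779
g2 7.18 0.269 [0.408  0.1647 0.0062] [-1.2  0.1  3.9] q6 1.78
open 7.82 0.999 [0.408  0.1647 0.006 ] [-0.2  0.   0. ] q6 1.78
aside 9.55 1.003 [ 0.3997 -0.0593  0.2489] [ 0.6  0.8 -0.5] q6 1.233
```

View pics/e2.png

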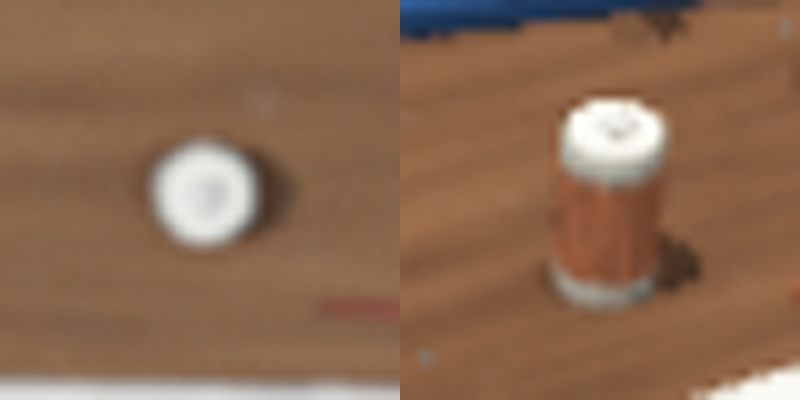

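The element is upright and now centred at known (0.408, 0.1647). It appears at crop px (204,193) in the top view and (213,127) in the scene view. That gives me the camera offsets directly.

```bash
python3 - <<'E'
from h import *
import cv2
T=lambda x,y,u,v,s=10:(u+(x+.5)/s-.5,v+(y+.5)/s-.5)
def cen(f,u,v,w=30):
    c=cv2.imread(f)[v:v+w,u:u+w].astype(float).min(2);c=np.clip(c-110,0,60);ys,xs=np.mgrid[:w,:w]
    return u+(c*xs).sum()/c.sum(),v+(c*ys).sum()/c.sum()
for f in("pics/raw_top.png","pics/raw2_top.png"):
    k=cen(f,238,228,25);print(f,np.round(k,2),onz("top",k,.042).round(4))
a=onz("top",T(204,193,230,221),.042);b=onz("scene",T(213,127,267,222),.042);print(a,b)
e=np.array([.408,.1647])
sp=proj("top",[.549,.0831,.062]);
ot=e-onz("top",cen("pics/raw2_top.png",238,228,25),.042);os=e-b
print("offs",ot,os)
print("vice top",np.array([.5490,.0827])+ot,"scene",np.array([.5537,.0781])+os)
print("bowl top",np.array([.4674,.3311])+ot,"scene",np.array([.4711,.3292])+os)
E
```

```text
pics/raw_top.png [248.99 240.66] [0.4069 0.1663]
pics/raw2_top.png [249.92 239.93] [0.4088 0.1639]
[0.40899464 0.16387099] [0.41092824 0.16109286]
offs [-0.00078223  0.00076081] [-0.00292824  0.00360714]
vice top [0.54821777 0.08346081] scene [0.55077176 0.08170714]
bowl top [0.46661777 0.33186081] scene [0.46817176 0.33280714]
```

```bash
python3 - <<'E'
from h import *
import cv2
e=np.array([.408,.1647]); v=np.array([.549,.083]); th=np.radians(-13)
ctrl.move_ptp([*e,.1],down(0)); lo(e,.0178,0,.12); ctrl.grasp(); t("g")
lo(e,.12,0,.25); ctrl.move_ptp([*v,.12],down(th)); lo(v,.0850,th,.1); ctrl.pause(.2); t("hover")
b=np.mean([ctrl.capture("scene").astype(float) for _ in range(3)],0).astype(np.uint8)[:,:,::-1]
cv2.imwrite("pics/e3.png",cv2.resize(b[160:220,250:330],None,fx=10,fy=10,interpolation=cv2.INTER_CUBIC))
E
```

```text
g 12.13 0.264 [0.4081 0.1648 0.0182] [-1.8 -0.3  4.3] q6 1.78
hover 14.08 0.257 [0.5494 0.0831 0.0858] [ 0.3 -0.1 -0.4] q6 1.81
```

View pics/e3.png

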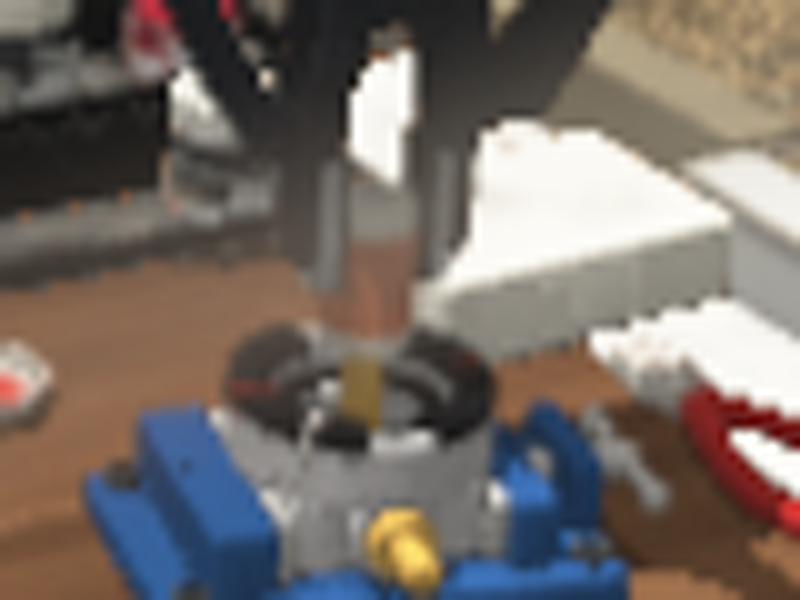

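The element (centre about px 365) hangs directly over the spigot (about px 363), so I'll push it on.

```bash
python3 - <<'E'
from h import *
v=np.array([.549,.083]); th=np.radians(-13)
r=ctrl.move_l([*v,.0745],down(th),rate=.03,until_force=5); t(f"enter {r}")
if not r:
    r=ctrl.move_l([*v,.0550],down(th),rate=.03,until_force=10); ctrl.pause(.1); t(f"push {r}"); print(ctrl.state()["wrist_torque"])
E
```

```text
enter False 14.73 0.254 [0.5489 0.083  0.0742] [ 0.8  0.3 -0.4] q6 1.81
push True 15.38 0.262 [0.5488 0.083  0.0583] [-1.  -0.3  4.7] q6 1.81
[0.02418943 0.09105951 0.00979761]
```

```bash
python3 - <<'E'
from h import *
import cv2
v=np.array([.549,.083]); th=np.radians(-13)
r=ctrl.move_l([*v,.0550],down(th),rate=.03,until_force=12); t(f"push {r}")
ctrl.open(); lo(v,.17,th,.2)
c=np.array([.467,.332]); ctrl.move_ptp([*c,.2],down(np.radians(99.3))); t("over bowl")
b=np.mean([ctrl.capture("scene").astype(float) for _ in range(3)],0).astype(np.uint8)[:,:,::-1]
f=lambda c,s:cv2.resize(c,None,fx=s,fy=s,interpolation=cv2.INTER_CUBIC)
B=cv2.imread("pics/raw_scene.png");A=cv2.imread("pics/raw_top.png")
cv2.imwrite("pics/e4.png",np.hstack([f(b[170:210,265:305],9),np.vstack([f(B[216:236,197:227],14),f(A[203:229,174:200],13)[:240+98,:] if 0 else cv2.resize(f(A[203:229,174:200],16),(416,320))[:, :416] if 0 else cv2.copyMakeBorder(f(A[204:226,176:198],13),0,0,0,420-286,cv2.BORDER_CONSTANT)])[:360]]) if 0 else f(b[170:210,265:305],9))
O=np.zeros((600,800,3),np.uint8)
O[:360,:360]=f(b[170:210,265:305],9)
O[:280,370:790]=f(B[218:238,199:229],14)
O[290:590,370:670]=f(A[205:230,175:200],12)
cv2.imwrite("pics/e4.png",O)
E
```

```text
push False 15.62 0.255 [0.5494 0.083  0.0581] [-8.8 -0.  27.6] q6 1.81
over bowl 18.32 0.999 [0.4671 0.3314 0.1992] [0.6 0.5 0.5] q6 0.323
```

View pics/e4.png

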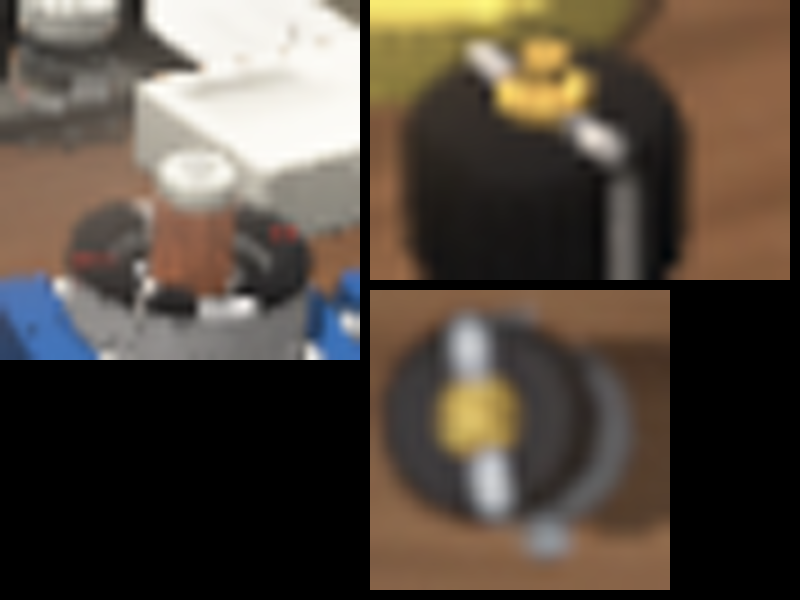

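The element stands fully home on the spigot, upright, and I've let go of it. Index line endpoints are (105,52)–(240,147) in the scene crop and (97,40)–(123,215) in the top crop.

```bash
python3 - <<'E'
from h import *
T=lambda x,y,u,v,s:(u+(x+.5)/s-.5,v+(y+.5)/s-.5)
for n,A,B,z,o in(("scene",(105,52),(240,147),.0805,(199,218,14)),("top",(97,40),(123,215),.0805,(175,205,12)),("top",(150,25),(177,250),.005,(175,205,12))):
    a,b=onz(n,T(*A,*o),z),onz(n,T(*B,*o),z);print(n,np.degrees(np.arctan2(*(a-b)[::-1])).round(2),(a+b)/2,np.linalg.norm(a-b))
E
```

```text
scene 12.33 [0.47034225 0.33001551] 0.03728509248750693
top 10.67 [0.46785621 0.33206553] 0.036889475441141246
top 9.01 [0.46873331 0.33071413] 0.05096195814501132
```

```bash
python3 - <<'E'
from h import *
import cv2
c=np.array([.467,.332]);v=np.array([.549,.083]);d=np.radians
lo(c,.0465,d(100.5),.15);ctrl.grasp();t("g1");ctrl.open()
q=ctrl.state()["qpos"].copy();q[5]-=np.pi/2;ctrl.set_joints(q);ctrl.grasp();t("g2")
lo(c,.155,d(190.5),.2); ctrl.move_ptp([*v,.155],down(d(166.8)));t("over")
r=ctrl.move_l([*v,.106],down(d(166.8)),rate=.06,until_force=6);ctrl.pause(.1);t(f"down {r}")
b=np.mean([ctrl.capture("scene").astype(float) for _ in range(3)],0).astype(np.uint8)[:,:,::-1]
cv2.imwrite("pics/e5.png",cv2.resize(b[160:220,250:330],None,fx=10,fy=10,interpolation=cv2.INTER_CUBIC))
E
```

```text
g1 20.11 0.498 [0.4673 0.3322 0.0473] [-0.9 -0.3  4.9] q6 0.301
g2 22.48 0.503 [0.4671 0.3321 0.0466] [-1.1 -0.7  2.8] q6 -1.27
over 24.19 0.498 [0.5486 0.0839 0.1545] [ 0.1  0.5 -1.2] q6 -1.328
down False 25.26 0.506 [0.5493 0.083  0.1065] [ 0.1 -0.4 -0.5] q6 -1.328
```

View pics/e5.png

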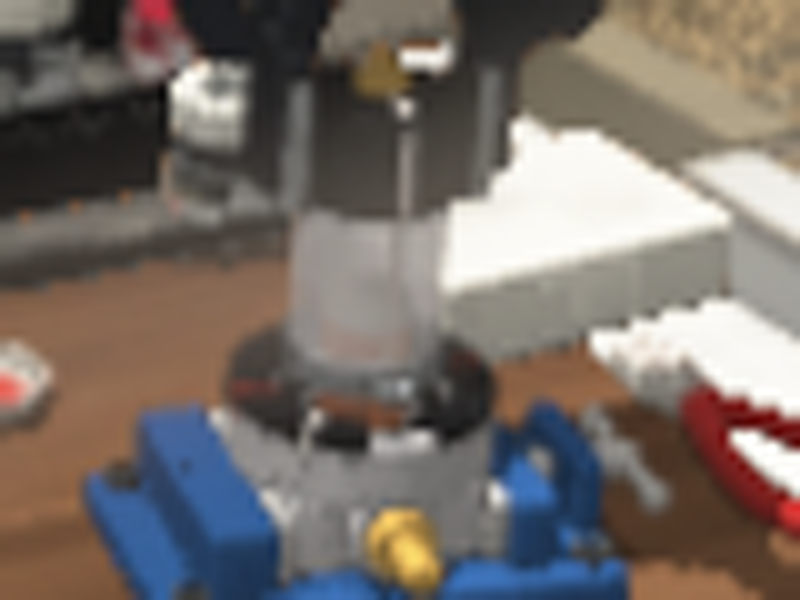

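The lug (402,383) stands right over the notch (403,440) and the bowl is centred on the collar. Going down.

```bash
python3 - <<'E'
from h import *
v=np.array([.549,.083]);o=down(np.radians(166.8))
r=ctrl.move_l([*v,.0965],o,rate=.04,until_force=6);t(f"in {r}")
if not r:
    r=ctrl.move_l([*v,.085],o,rate=.03,until_force=16);ctrl.pause(.2);t(f"press {r}");print(ctrl.state()["wrist_torque"].round(2))
E
```

```text
in False 25.79 0.5 [0.5487 0.083  0.096 ] [-0.  -0.2 -1.1] q6 -1.328
press True 26.36 0.499 [0.5497 0.0829 0.0882] [-1.3 -0.7  9. ] q6 -1.328
[-0.11  0.39  0.03]
```

```bash
python3 - <<'E'
from h import *
import cv2
v=np.array([.549,.083])
r=ctrl.move_l([*v,.0870],down(np.radians(166.8)),rate=.02);t(f"press")
for k in np.arange(8,41,8):
    q=ctrl.inverse_kinematics([*v,.0870],down(np.radians(166.8-k)));ctrl.set_joints(q);t(k);T=ctrl.state()["wrist_torque"];print(T.round(2))
    if abs(T[2])>.6 : break
ctrl.pause(.2)
b=np.mean([ctrl.capture("scene").astype(float) for _ in range(4)],0).astype(np.uint8)[:,:,::-1]
cv2.imwrite("pics/e6.png",cv2.resize(b[160:210,255:315],None,fx=12,fy=12,interpolation=cv2.INTER_CUBIC))
E
```

```text
press 26.61 0.498 [0.5497 0.083  0.088 ] [-1.  -0.8  9. ] q6 -1.328
8 26.87 0.496 [0.5501 0.0829 0.0882] [-0.8  0.   8.4] q6 -1.188
[-0.19  0.11 -0.06]
16 27.12 0.497 [0.5501 0.083  0.0882] [-0.6 -0.3  7.8] q6 -1.048
[-0.12  0.16 -0.08]
24 27.38 0.497 [0.55   0.083  0.0881] [0.7 0.2 9.1] q6 -0.909
[-0.13  0.21 -0.03]
32 27.64 0.501 [0.5501 0.083  0.0882] [-0.1 -1.2  8.7] q6 -0.769
[-0.12  0.21 -0.03]
40 27.9 0.498 [0.5501 0.083  0.0882] [-0.4  0.   8.6] q6 -0.63
[-0.06  0.18 -0.01]
```

View pics/e6.png

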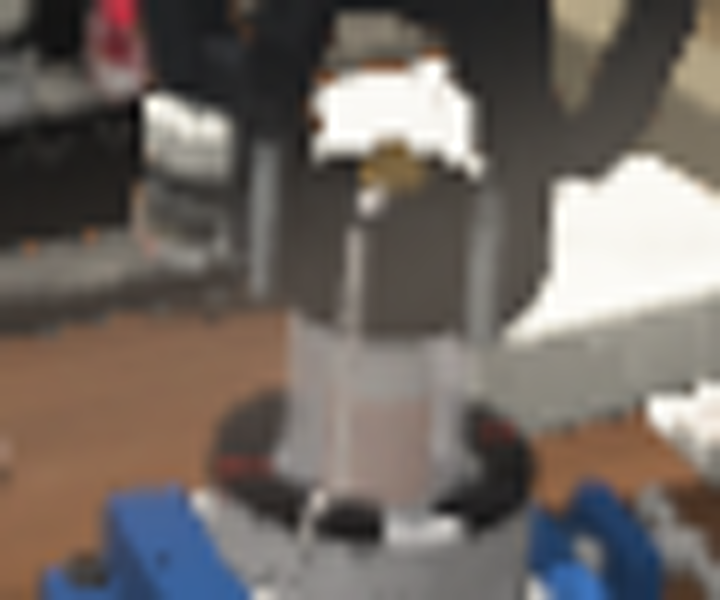

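The line stands at px (357,235)→(340,470), just short of the tick at (318,500). I'll turn the pixels into angles.

```bash
python3 - <<'E'
from h import *
b=cv2=None
import cv2
v=np.array([.5495,.083])
sh=np.array([285.95,194.85])-proj("scene",[*v,.062])[0];print("shift",sh)
def P(r,a,z): return (proj("scene",[v[0]+r*np.cos(a),v[1]+r*np.sin(a),z])[0]+sh-[255,160]+.5)*12-.5
for a in (119,121,123,125,127,129,131):
    A=np.radians(a);print(a,"edge",P(.022,A,.1215).round(0),"blk",P(.022,A,.0955).round(0),"wall",P(.0205,A,.064).round(0),"tick in/out",P(.028,A,.056).round(0),P(.035,A,.056).round(0))
print("collar L/R",P(.036,np.radians(236),.056),P(.036,np.radians(56),.056))
print("red",P(.031,np.radians(180-99.2),.056),P(.031,np.radians(-99.2),.056))
I=cv2.imread("pics/raw_scene.png");O=np.zeros((600,800,3),np.uint8)
O[:384,:384]=cv2.resize(I[190:222,270:302],None,fx=12,fy=12,interpolation=cv2.INTER_CUBIC)
b=np.mean([ctrl.capture("scene").astype(float) for _ in range(8)],0).astype(np.uint8)[:,:,::-1]
O[:600,400:]=cv2.resize(b[170:206,272:296],(400,600),interpolation=cv2.INTER_CUBIC)
cv2.imwrite("pics/e7.png",O)
E
```

```text
shift [ 0.71697398 -1.00126953]
119 edge [343. 214.] blk [337. 323.] wall [332. 450.] tick in/out [313. 496.] [297. 508.]
121 edge [347. 214.] blk [340. 324.] wall [335. 451.] tick in/out [317. 497.] [302. 509.]
123 edge [350. 215.] blk [343. 325.] wall [338. 452.] tick in/out [321. 498.] [307. 511.]
125 edge [353. 216.] blk [346. 326.] wall [341. 453.] tick in/out [325. 499.] [312. 512.]
127 edge [357. 217.] blk [350. 326.] wall [344. 453.] tick in/out [329. 500.] [318. 513.]
129 edge [360. 217.] blk [353. 327.] wall [347. 454.] tick in/out [334. 501.] [323. 515.]
131 edge [363. 218.] blk [356. 328.] wall [350. 455.] tick in/out [338. 502.] [328. 516.]
collar L/R [537.29564326 458.74893113] [214.13917045 436.64709184]
red [245.87893777 465.68581385] [502.53625715 429.9583026 ]
```

View pics/e7.png

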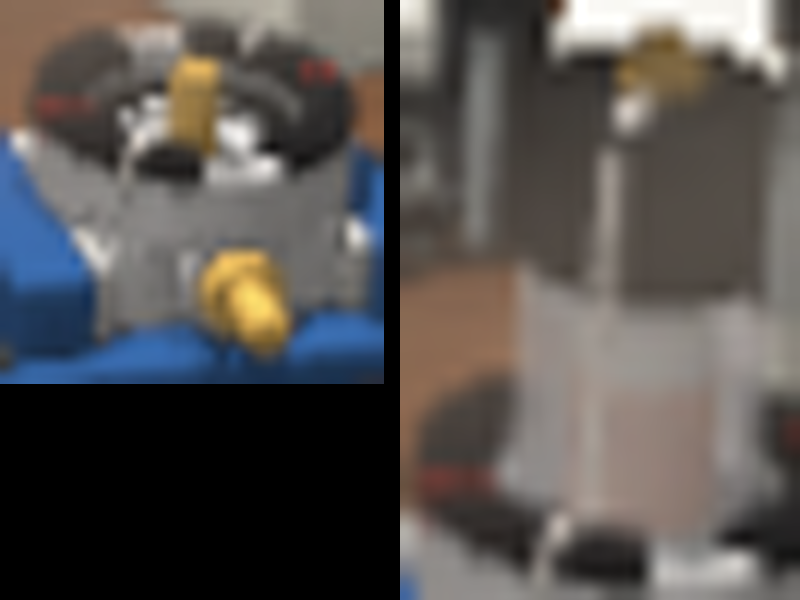

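Measured angles: line about 126.8°, tick about 123.4°, so another 3.3° is needed. I'll also press a little harder.

```bash
python3 - <<'E'
from h import *
import cv2
v=np.array([.549,.083]);o=down(np.radians(166.8-43.3))
q=ctrl.inverse_kinematics([*v,.0870],o);ctrl.set_joints(q);t("turn")
for z in(.0864,.0858,.0852):
    ctrl.move_l([*v,z],o,rate=.01);ctrl.pause(.2);t(z)
    if ctrl.state()["wrist_force"][2]>16: break
b=np.mean([ctrl.capture("scene").astype(float) for _ in range(8)],0).astype(np.uint8)[:,:,::-1]
O=np.zeros((600,800,3),np.uint8)
O[:600,400:]=cv2.resize(b[170:206,272:296],(400,600),interpolation=cv2.INTER_CUBIC)
O[:400,:400]=cv2.resize(b[180:220,262:302],(400,400),interpolation=cv2.INTER_CUBIC)
cv2.imwrite("pics/e8.png",O)
E
```

```text
turn 28.95 0.499 [0.55   0.083  0.0882] [ 0.  -0.   8.3] q6 -0.572
0.0864 29.4 0.501 [0.5501 0.083  0.088 ] [-2.1 -0.5 11.4] q6 -0.573
0.0858 29.85 0.499 [0.5502 0.0829 0.0879] [-2.4 -0.  16. ] q6 -0.573
0.0852 30.3 0.5 [0.5502 0.0829 0.0878] [-2.9 -0.1 19.3] q6 -0.573
```

View pics/e8.png

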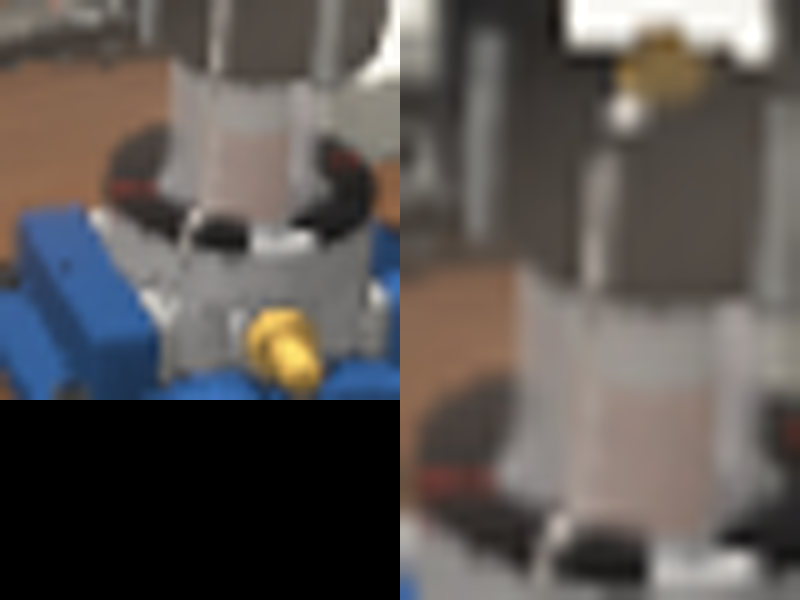

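The line now measures about 123.5°, at the tick, with the seal bottomed at 19 N and the bowl still gripped. I'm handing it in.

```bash
python3 -c "
from bench import ctrl
print(ctrl.finish_job())"
```

```text
the job is handed in; nothing more can be done
None
```

The job is handed in, at about 30 s: the clean element is fully home on the spigot, and the bowl is held pressed down on the bottomed seal (about 19 N) with its index line within about 1° of the white tick visible to the camera. I stopped the turn at 43°, short of the lock button, but did not view the button or the rest of the bench again.

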